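# Fetch the stopper from the push-push well

### The job

Gently press the brass pad of the walnut block so that its catch lets go and the sunken glass stopper rises, then seat the stopper upright and fully home in the neck of the decanter. Finish by pressing the empty pad down again until it locks and stays down; never push the pad harder than 25 N, do not tip the decanter, and leave the ice bucket, tongs and coasters where they are.

Things in the scene. Friction and masses are not known exactly. Their poses are not given: they have to be found in the camera images.
- well: Fixed walnut block, 170 mm long (its x) by 90 mm (its y) by 85 mm high, with a brass foot. Origin: centre of its underside on the tray, z up. A round well 49 mm wide sinks into its top, 42 mm from the origin along +x; the brass press pad stands over its top, 45 mm from the origin along -x.
- well_mouth (a point): Centre of the well's mouth, level with the block's top (85 mm above the tray).
- lift_height (a joint): Height of the spring lift carrying pad and cup together, m: 0 = locked down (start), +0.020 = released, fully up. Push-push catch: push the pad to its bottom, then let it rise. From locked it then rises to +0.020; from released it comes back only to 0, locked. A press short of the bottom changes nothing. The bottom lies 8 to 24 mm below 0, unknown and unseen: feel for it.
- pad_top (a point): Flat round brass pad, 40 mm across, 8 mm thick, on a 15 mm stem. This point: centre of its top face, z up; 36 mm above the block's top when locked, 56 mm when released. It takes 2 to 8 N on the way down; at the bottom a rubber buffer adds about 12 N per mm, and the catch has switched by the time the push reaches 14 N. Over 25 N breaks it.
- lift: The moving part as a whole: brass press pad, its stem and the brass cup in the well (45 mm wide ring, 20 mm high, 27 mm bore), 0.16 kg. Its origin coincides with the block's origin when locked and rises with it.
- stopper: Loose glass stopper, 90 g, 54 mm tall: tapered clear plug (16 mm wide at the tip, 20 mm above, 30 mm long) under an amber cylindrical knob 40 mm across, 24 mm high. Origin: centre of the plug's tip, z up. Stands plug-down in the lift's cup: locked, the knob's top is flush with the block, no room for fingers; released, it stands 20 mm proud and can be gripped from above.
- stopper_seat (a point): Centre of the underside of the stopper's knob, 30 mm above the plug's tip; it rests on the decanter's rim when fully home.
- stopper_top (a point): Centre of the top face of the stopper's knob.
- decanter: Loose empty crystal ship's decanter, 0.85 kg, clear glass with a brass collar, 150 mm tall, 116 mm across near the base, neck 36 mm across flaring to 46 mm at the rim. Origin: centre of its underside, z up.
- decanter_rim (a point): Centre of the decanter's mouth, at rim height (150 mm above its underside). The bore below is 26 mm across, 44 mm deep, flaring to about 33 mm at the rim.
- ice_bucket: Loose white ceramic ice bucket with a closed blue hinged lid and brass knob, 160 mm across, 180 mm tall. Origin: centre of its underside. Leave alone.
- tongs: Loose steel ice tongs lying flat, 160 mm long along x, 40 mm wide, 8 mm high. Origin: midway along, on the tray. Leave alone.
- coaster_a: Loose green glass coaster lying flat, 94 mm across, 8 mm thick. Origin: centre of its underside. Leave alone.
- coaster_b: A second green glass coaster, same size. Leave alone.
There are look-alikes about, which are no part of the job. There is more than one size of the stopper; the job needs the largest.

How it is judged:
On the way, in this order (a step that is already met when the one before it is completed fails the run):
1. the lift has been released with the stopper in it: it stands fully up (above 17 mm) (value of joint lift_height above 0.017 m and horizontal distance between stopper and well_mouth below 0.012 m), for 0.2 s.
2. the stopper sits in the decanter's neck, its knob on the rim (horizontal distance between stopper_seat and decanter_rim below 0.007 m and z of stopper_seat in the frame of decanter_rim between -0.005 and 0.005 m), for 0.2 s.
At the end, for the whole second after the job is handed in: The stopper stands at rest in the decanter's neck, knob underside within 5 mm of the rim's height and 7 mm of its centre, tilted less than 0.15 rad; the decanter stands on the tray, tilted less than 0.08 rad; the empty lift is locked down, within 3 mm of its locked height (all of step 2 and angle between stopper's own z axis and vertical below 0.15 rad and angle between decanter's own z axis and vertical below 0.08 rad and height (world z) of decanter below 0.01 m and linear speed of stopper below 0.02 m/s and value of joint lift_height between -0.003 and 0.003 m); the robot touches nothing.
It fails at once if the pad or the lift is pushed harder than 25 N (contact force between any of the fingers, the arm, stopper and lift above 25 N).
It fails at once if the decanter is tipped by more than 0.35 rad (angle between decanter's own z axis and vertical above 0.35 rad).
It fails at once if the ice bucket, the tongs or a coaster is moved more than 25 mm (distance of any of ice_bucket, tongs, coaster_a, coaster_b from where it was at the start of the episode above 0.025 m).
It also fails if it takes over 59 s, if anything falls off the work surface, if the arm or the gripper's body presses on something with over 40 N, if the wrist force passes 120 N, or if a joint passes its speed limit or range.

### The arm

A 6-joint arm with a two-finger parallel gripper is mounted at the origin on the work surface. World frame = base frame: x ahead of the robot, y to its left, z up, the work surface at z = 0. Lengths are in m, angles in rad, forces in N, time in s.
With the tool pointing down it reaches from about 0.325 to 0.9 m from the base axis. Payload 6.1 kg.
Tool frame: the origin (TCP) lies midway between the tips of the shut fingers; the grasp point (between the pads) lies 19 mm behind it; x points along the fingers, y is the direction in which the jaws open and shut, and the axes are right-handed (so a half turn about x gives the same grasp; the last joint's range is limited). The gripper opens to 85 mm and grips with 20 to 120 N. Pads are 22 mm wide; open, the fingers measure 114 mm over their backs; the gripper's body (76 mm by 85 mm) begins 54 mm behind the grasp point. The pads swing forward as they close: fully open they stand 13 mm farther back than shut.
Start: joints at [-1.317, 0.22, 1.526, -0, 1.395, -0.126], TCP at [0.232, -0.58, 0.191] pointing down, gripper open.
Joint ranges: [-2.98, 2.98], [-0.91, 2.08], [0.09, 2.57], [-1.24, 4.39], [0.2, 2.65], [-2.68, 2.68]. Speed limits (rad/s): [2.57, 2.57, 3.01, 3.14, 3.14, 3.14].

### API

Orientations are given as [roll, pitch, yaw] about the fixed x, y, z axes, in that order (R = Rz(yaw) Ry(pitch) Rx(roll)).
In Python, from plant import movep, move_l, set_joints, gripper_to, hold, inverse_kinematics, observe, get_image, get_calibration, Unreachable, job_done gives the robot as it stands. Calls block until the motion is done:
- movep(position, orientation): joint-space move of the TCP to a pose.
- move_l(position, feed=0.15, rotation=None, max_force=None): straight line of the TCP; rotation=None keeps the orientation; feed is the mean speed in m/s. With max_force (N) it stops when the force on the tool has changed by that much, and returns True; else False.
- set_joints(angles): joint-space move.
- gripper_to(opening, f_grip=None): finger opening in m; f_grip is the grip in N (None keeps the last); returns when the fingers have stopped.
- hold(seconds).
- inverse_kinematics(position, orientation): joint angles nearest the present ones, or None.
- observe(): the state.
- get_image(name): name is "scene" or "top" or "wrist"; returns (picture, depth): 420x560x3 uint8, red, green, blue; 420x560 float32, m along the optical axis (not along the pixel's ray), 0 where there is no reading.
- get_calibration(name): a dict with "intrinsics" (3x3 intrinsics, pixels), "dist_coeffs" ([k1, k2, p1, p2, k3] as OpenCV has them; the pictures are not rectified), "world_from_camera" (4x4, takes a point from camera to world coordinates). Camera axes: x right, y down, z forward; pixel columns grow to the right and rows downward; lengths in m; the calibration is good to about 2 mm. A picture is of the moment at which its call begins: read the wrist's pose just before it. get_calibration takes no time and is no camera call; for the wrist camera it gives the pose at the moment of the call.
A pose or a line that the arm cannot do raises Unreachable and nothing moves.
- job_done(): hands the job in, once; it reports no verdict.
The state is a dict: "time_s": time; "q": joint angles; "joint_velocities": joint speeds; "joint_torque": joint torques, N m; "eef_pos": TCP position; "tcp_rot": TCP orientation; "ft_force": force on the tool from outside, world axes, zero at the start; "torque": the same for the moment, N m; "opening": finger opening in m.
Only numpy, scipy, OpenCV 4.12 (cv2) and the standard library are available. Lean on these libraries where they do the work, as an engineer would, in place of code of your own. Each camera call takes 0.05 s, during which the arm holds its last target. There are 200 camera calls.

## Working session

There is one attempt and no reset: what is moved stays moved. The work goes in short steps, each a Python script; the robot and the scene stay as the last script left them, time stands still between calls to the robot, and variables do not carry over. Pictures are saved under pics/ and viewed, about 8 in all and at most 12, crops included, and the job is handed in when it is done.

```bash
ls; mkdir -p pics
cat > h.py <<'E'
import numpy as np, cv2
from plant import *
def ray(name,uv,cal=None):
    c=cal or get_calibration(name); T=np.array(c["world_from_camera"])
    p=cv2.undistortPoints(np.array([[uv]],float),np.array(c["intrinsics"]),np.array(c["dist_coeffs"]))[0,0]
    return T[:3,3],T[:3,:3]@np.array([p[0],p[1],1.])
def onplane(name,uv,z,cal=None):
    o,d=ray(name,uv,cal); return o+d*(z-o[2])/d[2]
def atdepth(name,uv,dep,cal=None):
    o,d=ray(name,uv,cal); return o+d*dep
def snap(name,fn):
    im,d=get_image(name); cv2.imwrite(f"pics/{fn}.png",im[:,:,::-1]); np.save(f"pics/{fn}.npy",d); return im,d
E
python3 - <<'E'
from h import *
a,_=snap("scene","s0"); b,_=snap("top","t0")
cv2.imwrite("pics/t0v.png",cv2.resize(b[:,:,::-1],(800,600)))
for n in("scene","top"): print(np.round(get_calibration(n)["world_from_camera"],3))
print(observe())
E
```

```text
pics
[[ 0.034  0.794 -0.607  1.182]
 [ 0.999 -0.028  0.019 -0.004]
 [-0.002 -0.608 -0.794  0.868]
 [ 0.     0.     0.     1.   ]]
[[ 0.016 -0.997  0.078  0.527]
 [-1.    -0.014  0.021 -0.   ]
 [-0.02  -0.078 -0.997  1.124]
 [ 0.     0.     0.     1.   ]]
{'time_s': 0.1, 'q': array([-1.31711821e+00,  2.21179803e-01,  1.52751675e+00, -2.79079178e-05,
        1.39468525e+00, -1.26087722e-01]), 'joint_velocities': array([-0.0007986 , -0.00086038, -0.00107381, -0.00073502,  0.00093407,
       -0.0010558 ]), 'joint_torque': array([ 1.27461222e-03, -4.98246503e+01, -3.90545905e+01, -1.74896254e-04,
        5.69024793e-03,  5.70616706e-06]), 'eef_pos': array([ 0.23152577, -0.57986432,  0.19037792]), 'tcp_rot': array([-1.68153301,  1.56900697,  1.8398304 ]), 'ft_force': array([-0.04363308, -0.86432764, -0.77274692]), 'torque': array([-0.00869432, -0.0031567 ,  0.01831969]), 'opening': 0.0855114492723012}
```

View pics/s0.png

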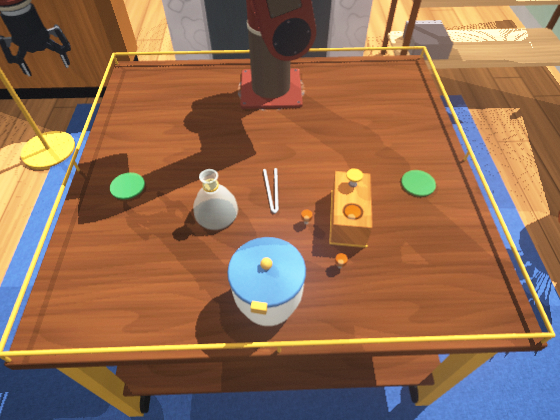

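View pics/t0v.png

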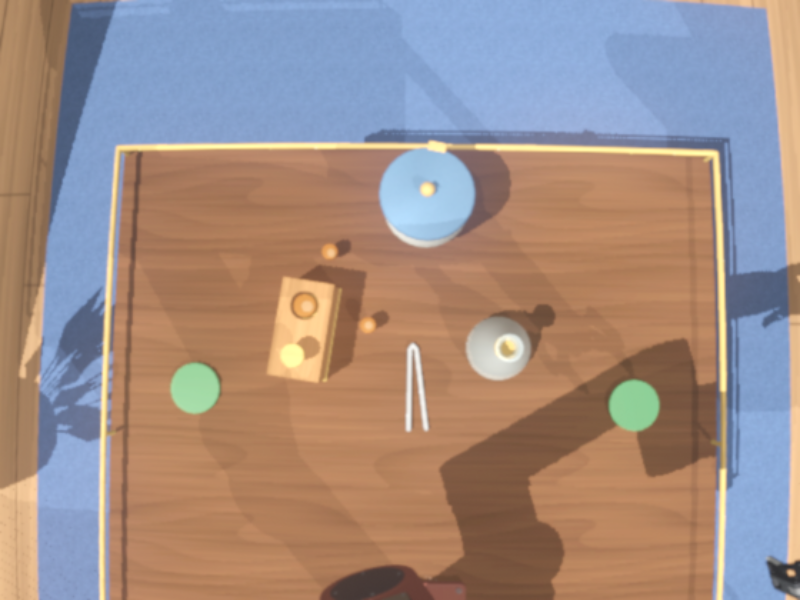

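Scene: the pad is at (354,176) and the sunken amber knob at (353,212) in the walnut block. The decanter mouth is at (208,177). In the 800-px top view these are pad (292,355), well knob (304,305) and rim (509,346). Look-alike stoppers are at scene (306,215) and (341,260), which are top (367,325) and (330,251). Both have smaller knobs, so I choose the one in the well and will check it close up.

```bash
cat >> h.py <<'E'
def blobs(im,lo,hi,amin=30):
    m=cv2.inRange(cv2.cvtColor(im,cv2.COLOR_RGB2HSV),np.array(lo),np.array(hi))
    n,l,s,c=cv2.connectedComponentsWithStats(m)
    return [(s[i,4],tuple(np.round(c[i],1)),tuple(s[i,:4])) for i in range(1,n) if s[i,4]>amin]
DOWN=lambda yaw:[0,np.pi/2,yaw]
E
python3 - <<'E'
from h import *
im=cv2.imread("pics/t0.png")[:,:,::-1]; d=np.load("pics/t0.npy")
s=cv2.imread("pics/s0.png")[:,:,::-1]
for n,uv,z in [("pad",(204.5,248.5),.121),("knob",(213,213.5),.085),("rim",(356.5,242),.15),("small1",(231,176),.04),("small2",(257,228),.04)]:
    u,v=map(int,uv); print(n,np.round(onplane("top",uv,z),3),"depth z",np.round(atdepth("top",uv,d[v,u]),3))
for n,uv,z in [("pad",(354.5,175.5),.121),("knob",(353.5,212),.085),("rim",(208.5,176.5),.15)]: print(n,np.round(onplane("scene",uv,z),3))
p=np.array([onplane("top",np.array(q)*.7,.085)[:2] for q in [(284,277),(337,288),(322,381),(268,374)]]);print(p.round(3))
from scipy.spatial.transform import Rotation as R
print(R.from_euler('xyz',observe()['tcp_rot']).as_matrix().round(3))
T=np.array(get_calibration("wrist")["world_from_camera"]);print(T.round(3),get_calibration("wrist")["intrinsics"])
E
```

```text
pad [0.515 0.199 0.121] depth z [0.515 0.199 0.122]
knob [0.601 0.187 0.085] depth z [0.601 0.187 0.089]
rim [ 0.536 -0.155  0.15 ] depth z [ 0.536 -0.16   0.118]
small1 [0.702 0.151 0.04 ] depth z [0.702 0.152 0.038]
small2 [0.569 0.081 0.04 ] depth z [0.569 0.081 0.041]
pad [0.517 0.199 0.121]
knob [0.602 0.189 0.085]
rim [ 0.533 -0.155  0.15 ]
[[0.649 0.224]
 [0.631 0.131]
 [0.471 0.153]
 [0.481 0.247]]
[[-0.     0.371 -0.929]
 [ 0.002 -0.929 -0.371]
 [-1.    -0.002 -0.   ]]
[[ 0.37  -0.882 -0.292  0.306]
 [-0.929 -0.352 -0.114 -0.552]
 [-0.002  0.313 -0.95   0.373]
 [ 0.     0.     0.     1.   ]] [[375.36434311   0.         283.21915704]
 [  0.         375.36434311 210.15592494]
 [  0.           0.           1.        ]]
```

Run:
```python
from h import *
p=observe()['eef_pos']; move_l([p[0],p[1],0.30],feed=0.3)
gripper_to(0.0)
Y=-0.138
movep([0.516,0.199,0.24],DOWN(Y))
hold(.2); np.save("pics/cal1.npy",get_calibration("wrist"),allow_pickle=True)
im,d=snap("wrist","w1"); o=observe(); print(o['time_s'],o['eef_pos'],o['ft_force'],o['q'])
```

```text
4.55 [0.5161792  0.19866377 0.24001653] [ 0.71205902 -0.6583501  -0.08419299] [ 2.24824164e-01  1.97421322e-02  1.65473567e+00 -2.77710290e-05
  1.46706980e+00 -1.20729860e+00]
```

View pics/w1.png

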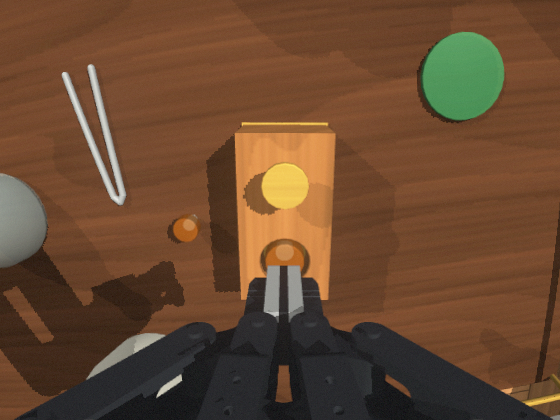

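The close view shows the pad at (285,186), with the block square to the image. The sunken amber knob at (285,252) nearly fills the 49 mm well and is clearly larger than the loose stopper at (186,229), so the choice holds. Next I measure the pad and press it.

```bash
cat >> h.py <<'E'
def press(x,y,zstart,zend):
    """down to the bottom stop in two force-limited stages; returns contact/bottom z"""
    move_l([x,y,zstart],feed=0.12); hold(.2)
    f0=observe()['ft_force'][2]
    hit=move_l([x,y,zend],feed=0.012,max_force=11)
    o=observe(); f=o['ft_force'][2]-f0; print("stage1",hit,o['eef_pos'][2].round(4),"F",round(f,1),"t",o['time_s'])
    for _ in range(12):
        if not hit or f>=16.5: break
        z=observe()['eef_pos'][2]
        move_l([x,y,z-0.0003],feed=0.004,max_force=6); hold(.1)
        f=np.mean([observe()['ft_force'][2]-f0]); print(" z",observe()['eef_pos'][2].round(4),"F",round(f,1))
    return f
E
python3 - <<'E'
from h import *
im=cv2.imread("pics/w1.png")[:,:,::-1]; cal=np.load("pics/cal1.npy",allow_pickle=True).item()
for b in blobs(im,(22,130,150),(34,255,255),300): print(b, onplane("wrist",b[1],.121,cal).round(4))
print(onplane("wrist",(285,252),.085,cal).round(4))
x,y=0.516,0.199
f=press(x,y,0.126,0.088)
E
```

```text
(np.int32(1360), (np.float64(284.3), np.float64(184.5)), (np.int32(262), np.int32(164), np.int32(46), np.int32(44))) [0.5125 0.1988 0.121 ]
[0.5895 0.1889 0.085 ]
stage1 False 0.0881 F 1.1 t 9.1667
```

Run:
```python
from h import *
o=observe(); print(o['eef_pos'],o['ft_force'],o['opening'])
s,_=snap("scene","s1"); w,_=snap("wrist","w2"); 
cv2.imwrite("pics/v2.png",np.hstack([cv2.resize(s[120:270,270:420],(400,400)),cv2.resize(w,(400,300))[:, :].copy() if 0 else cv2.copyMakeBorder(cv2.resize(w,(400,300)),0,100,0,0,0)])[:,:,::-1])
```

```text
[0.51602099 0.19901286 0.08805271] [ 0.74357952 -0.44357464  0.10471608] 0.00025115128636850104
```

View pics/v2.png

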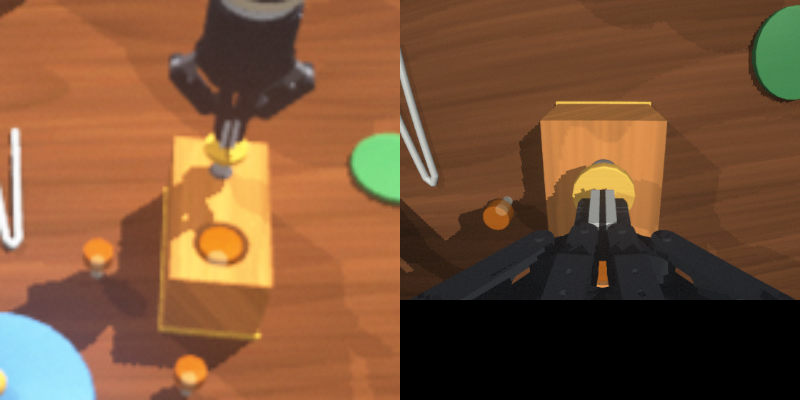

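Run:
```python
from h import *
d=np.load("pics/w2.npy")
for uv in [(245,250),(283,235),(318,255),(283,222),(225,185),(283,285),(275,275),(292,275),(300,160)]:
    print(uv,atdepth("wrist",uv,d[uv[1],uv[0]]).round(4))
ds=np.load("pics/s1.npy")
# scene crop: px = 270+u/2.667, 120+v/2.667
for uv in [(235,130),(228,145),(240,155),(212,152),(220,172),(190,190),(230,165)]:
    p=(270+uv[0]/2.667,120+uv[1]/2.667); print("s",uv,atdepth("scene",p,ds[int(round(p[1])),int(round(p[0]))]).round(4))
```

```text
(245, 250) [0.5162 0.1768 0.0846]
(283, 235) [0.4956 0.2005 0.1212]
(318, 255) [0.5064 0.2143 0.1226]
(283, 222) [0.5026 0.1995 0.0856]
(225, 185) [0.4789 0.1728 0.0846]
(283, 285) [0.5044 0.1992 0.1483]
(275, 275) [0.5041 0.1961 0.1403]
(292, 275) [0.5047 0.2027 0.141 ]
(300, 160) [0.4758 0.2129 0.0619]
s (235, 130) [0.5231 0.2018 0.1521]
s (228, 145) [0.5246 0.1979 0.1339]
s (240, 155) [0.524  0.2113 0.1189]
s (212, 152) [0.5242 0.1846 0.1244]
s (220, 172) [0.5198 0.1973 0.0906]
s (190, 190) [0.5352 0.1677 0.0838]
s (230, 165) [0.5075 0.2093 0.0862]
```

Run:
```python
from h import *
c=get_calibration("wrist"); T=np.linalg.inv(np.array(c["world_from_camera"])); o=observe()
print(o['time_s'],o['eef_pos'],np.array(c["world_from_camera"])[:3,3])
for dz in(0,.019,.036):
    q=T[:3,:3]@(o['eef_pos']+[0,0,dz])+T[:3,3]; print(dz,cv2.projectPoints(q[None],np.zeros(3),np.zeros(3),np.array(c["intrinsics"]),np.array(c["dist_coeffs"]))[0].ravel().round(1))
c1=np.load("pics/cal1.npy",allow_pickle=True).item()
d1=np.load("pics/w1.npy"); d2=np.load("pics/w2.npy")
for v in range(255,300,5):
    print(v,*[a for u in(275,283,292) for a in (atdepth("wrist",(u,v),d1[v,u],c1).round(3),atdepth("wrist",(u,v),d2[v,u],c).round(3))])
im=cv2.imread("pics/w2.png"); cv2.imwrite("pics/v3.png",cv2.resize(np.hstack([im[200:330,210:360],cv2.imread("pics/w1.png")[200:330,210:360]]),None,fx=2.6,fy=2.6))
```

```text
9.2667 [0.51602432 0.19901297 0.0880209 ] [0.43560138 0.2088028  0.27056403]
0 [285.6 247.2]
0.019 [285.9 263.2]
0.036 [286.1 280.4]
255 [0.592 0.179 0.085] [0.504 0.196 0.122] [0.592 0.187 0.087] [0.505 0.199 0.121] [0.594 0.195 0.085] [0.505 0.203 0.121]
260 [0.596 0.178 0.086] [0.507 0.195 0.121] [0.598 0.186 0.086] [0.507 0.199 0.122] [0.599 0.195 0.085] [0.508 0.203 0.122]
265 [0.601 0.177 0.087] [0.509 0.195 0.122] [0.602 0.185 0.087] [0.509 0.199 0.123] [0.604 0.194 0.086] [0.51  0.202 0.122]
270 [0.504 0.196 0.289] [0.504 0.196 0.136] [0.504 0.199 0.289] [0.505 0.199 0.136] [0.505 0.202 0.289] [0.505 0.203 0.137]
275 [0.504 0.196 0.293] [0.504 0.196 0.14 ] [0.505 0.199 0.292] [0.504 0.199 0.141] [0.505 0.202 0.292] [0.505 0.203 0.141]
280 [0.504 0.196 0.297] [0.504 0.196 0.145] [0.504 0.199 0.297] [0.505 0.199 0.144] [0.504 0.202 0.298] [0.505 0.203 0.145]
285 [0.504 0.196 0.3  ] [0.504 0.196 0.148] [0.506 0.199 0.299] [0.504 0.199 0.148] [0.505 0.202 0.301] [0.505 0.202 0.148]
290 [0.504 0.196 0.304] [0.504 0.196 0.152] [0.504 0.199 0.305] [0.504 0.199 0.152] [0.505 0.202 0.304] [0.504 0.202 0.153]
295 [0.504 0.196 0.308] [0.504 0.197 0.156] [0.504 0.199 0.308] [0.504 0.199 0.156] [0.505 0.202 0.307] [0.505 0.202 0.155]
```

View pics/v3.png

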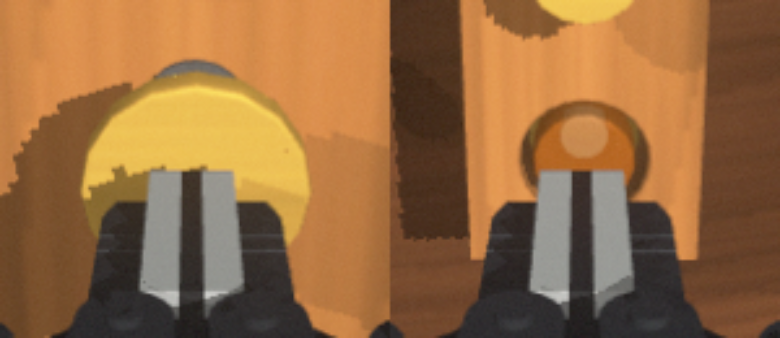

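The fingertips show at z≈0.134 while the TCP reads 0.088. The pad is still untouched at 0.122, so the fingers are really shorter than the TCP frame claims. I'll keep feeling downward under the force guard.

Run:
```python
from h import *
x,y=0.516,0.199
f0=observe()['ft_force'][2]
hit=move_l([x,y,0.080],feed=0.02,max_force=3)
f=press(x,y,observe()['eef_pos'][2],0.045)
o=observe();print(o['eef_pos'],o['ft_force'],f0,hit,o['time_s'])
```

```text
stage1 True 0.071 F 6.8 t 11.3917
 z 0.0714 F 3.8
 z 0.0716 F 3.2
 z 0.0717 F 2.8
 z 0.0717 F 2.3
 z 0.0718 F 2.3
 z 0.0718 F 1.9
 z 0.0718 F 2.5
 z 0.0718 F 1.1
 z 0.0719 F 1.3
 z 0.0719 F 2.5
 z 0.0719 F 1.4
 z 0.0719 F 2.8
[0.51619454 0.19905315 0.07185272] [-0.37315765 -0.52175496  7.5956034 ] 0.2030337002227741 True 15.6667
```

```bash
cat >> h.py <<'E'
def padz():
    c=get_calibration("wrist"); _,d=get_image("wrist"); return [atdepth("wrist",(u,v),d[v,u],c).round(4).tolist() for u,v in((262,250),(283,245))]
E
python3 - <<'E'
from h import *
print(padz())
x,y=0.516,0.199; z=0.0715
for i in range(60):
    z-=0.0007; h=move_l([x,y,z],feed=0.012,max_force=6)
    o=observe(); f=o['ft_force'][2]
    if i%4==0 or f>9: print(round(z,4),o['eef_pos'][2].round(4),f.round(1),h)
    if f>12 or z<.04: break
print(padz(),observe()['time_s'],observe()['ft_force'])
E
```

```text
[[0.4987, 0.1913, 0.1113], [0.4976, 0.2002, 0.1115]]
0.0708 0.0714 8.6 False
0.0701 0.071 11.8 False
0.0694 0.0706 12.2 False
[[0.4986, 0.1913, 0.1105], [0.4976, 0.2003, 0.1103]] 16.5167 [-2.79451459 -0.56662054 12.90121509]
```

Run:
```python
from h import *
x,y=0.516,0.199; z=0.0694
for i in range(8):
    z-=0.0003; move_l([x,y,z],feed=0.006); hold(.1)
    f=np.mean([ (observe()['ft_force'][2],hold(.02))[0] for _ in range(3)]); print(round(z,4),observe()['eef_pos'][2].round(4),f.round(1))
    if f>16: break
move_l([x,y,0.17],feed=0.06)
hold(.2);print(observe()['time_s'],observe()['ft_force'],observe()['eef_pos'])
np.save("pics/cal4.npy",get_calibration("wrist"),allow_pickle=True)
im,d=snap("wrist","w4"); t,_=snap("top","t4");s,_=snap("scene","s4")
cv2.imwrite("pics/v4.png",np.hstack([cv2.resize(s[140:260,290:410],(400,400)),cv2.copyMakeBorder(cv2.resize(im,(400,300)),0,100,0,0,0)])[:,:,::-1])
```

```text
0.0691 0.0705 14.3
0.0688 0.0704 14.6
0.0685 0.0702 15.8
0.0682 0.07 16.5
20.1667 [-0.71000299 -0.41539596  0.83513268] [0.51586026 0.19899217 0.16977139]
```

View pics/v4.png

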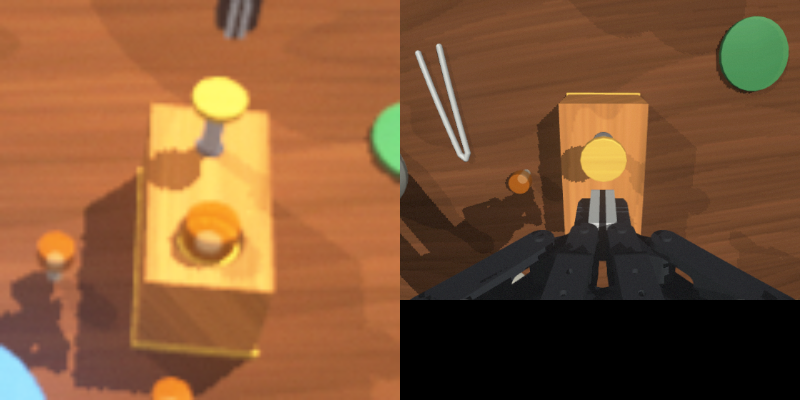

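The lift is released: the pad is high on its stem and the amber knob stands proud of the well. I'll locate the raised knob and measure the fingertips with the jaws at 60 mm.

```bash
cat >> h.py <<'E'
def cloud(name,d,cal=None):
    c=cal or get_calibration(name); T=np.array(c["world_from_camera"]); h,w=d.shape
    g=np.stack(np.meshgrid(np.arange(w),np.arange(h)),-1).reshape(-1,1,2).astype(float)
    p=cv2.undistortPoints(g,np.array(c["intrinsics"]),np.array(c["dist_coeffs"])).reshape(h,w,2)
    P=np.dstack([p*d[...,None],d]); return P@T[:3,:3].T+T[:3,3]
def circ(P,c,r,z0,z1):
    m=(np.hypot(P[...,0]-c[0],P[...,1]-c[1])<r)&(P[...,2]>z0)&(P[...,2]<z1)
    q=P[m]; (x,y),R=cv2.minEnclosingCircle(q[:,:2].astype(np.float32))
    return len(q),q.mean(0).round(4),(round(x,4),round(y,4),round(R,4)),np.percentile(q[:,2],[5,95]).round(4)
E
python3 - <<'E'
from h import *
# knob & pad & rim
for n,f in(("top","t4"),("scene","s4")):
    P=cloud(n,np.load(f"pics/{f}.npy"))
    print(n,"knob",circ(P,(.601,.188),.03,.100,.112),"pad",circ(P,(.516,.199),.03,.13,.150))
    print("  rim",circ(P,(.535,-.156),.035,.143,.158))
gripper_to(0.06)
movep([.601,.188,.17],DOWN(-.138)); hold(.1)
P=cloud("wrist",get_image("wrist")[1])
B=(abs(P[...,0]-.601)<.02)&(abs(P[...,1]-.188)<.06)&(P[...,2]>.16)
for a,b in((.188,.25),(.12,.188)):
    q=P[B&(P[...,1]>a)&(P[...,1]<b)]; print("finger",len(q),q.min(0).round(4),q.max(0).round(4), q[q[:,2]<q[:,2].min()+.01].mean(0).round(4))
print(observe()['time_s'],observe()['opening'])
E
```

```text
top knob (206, array([0.6013, 0.1871, 0.1053]), (0.6016, 0.1872, 0.0198), array([0.1018, 0.1086])) pad (41, array([0.5289, 0.1949, 0.1411]), (0.5279, 0.1943, 0.0127), array([0.1384, 0.1437]))
  rim (176, array([ 0.5332, -0.1551,  0.1486]), (0.5328, -0.1546, 0.0225), array([0.1441, 0.1528]))
scene knob (191, array([0.601 , 0.1851, 0.1054]), (0.599, 0.1854, 0.0201), array([0.1016, 0.108 ])) pad (183, array([0.5152, 0.1972, 0.1414]), (0.5141, 0.1983, 0.0211), array([0.1372, 0.1439]))
  rim (142, array([ 0.5281, -0.1578,  0.149 ]), (0.5305, -0.1558, 0.0232), array([0.1441, 0.1526]))
finger 17026 [0.5837 0.188  0.2141] [0.619  0.248  0.2975] [0.6    0.219  0.2205]
finger 10643 [0.581  0.128  0.2141] [0.6067 0.188  0.2955] [0.5909 0.1559 0.2204]
21.5 0.060188129219392546
```

Run:
```python
from h import *
x,y=.600,.187
move_l([x,y,.065],feed=0.1); hold(.1)
hit=move_l([x,y,.036],feed=0.025,max_force=5); o=observe(); print(hit,o['eef_pos'],o['ft_force'])
z=o['eef_pos'][2]+.004 if hit else o['eef_pos'][2]
move_l([x,y,z],feed=.03)
gripper_to(0.03,f_grip=20); o=observe(); print(o['opening'],o['eef_pos'],o['ft_force'],o['time_s'])
s,_=snap("scene","s5"); w,_=snap("wrist","w5")
cv2.imwrite("pics/v5.png",np.hstack([cv2.resize(s[140:260,290:410],(400,400)),cv2.resize(w[130:340,175:385],(400,400))])[:,:,::-1])
```

```text
True [0.59969826 0.18697036 0.04008212] [-1.15608384 -0.60266149  4.28616449]
0.03888308845404522 [0.59982313 0.18702224 0.04407807] [-1.84798709  0.65782172  1.47575824] 24.3417
```

View pics/v5.png

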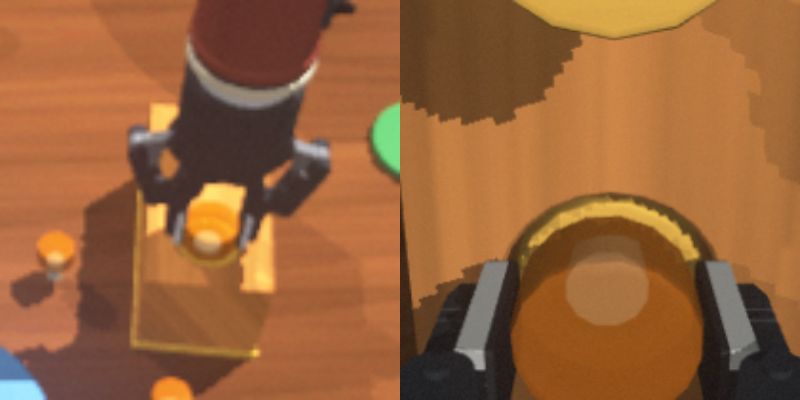

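The knob (wrist crop, about (605,310)) sits between both jaw pads, opening 38.9 mm. I'll lift it and measure its centre relative to the TCP.

Run:
```python
from h import *
x,y=.600,.187
gripper_to(0.03,f_grip=30)
move_l([x,y,.07],feed=.05); move_l([x,y,.22],feed=.2); hold(.3)
o=observe(); e=o['eef_pos']; print(o['opening'],e,o['time_s'])
c=get_calibration("wrist"); im,d=snap("wrist","w6"); P=cloud("wrist",d,c)
hsv=cv2.cvtColor(im,cv2.COLOR_RGB2HSV); am=(hsv[...,1]>120)
for n,PP in(("w",P),("t",cloud("top",snap("top","t6")[1])),("s",cloud("scene",snap("scene","s6")[1]))):
    m=(np.hypot(PP[...,0]-x,PP[...,1]-y)<.03)&(PP[...,2]>e[2]+.055)&(PP[...,2]<e[2]+.068)
    if n=="w": m&=am
    q=PP[m]; print(n,len(q),q.min(0).round(4) if len(q) else 0,q.max(0).round(4) if len(q) else 0,q.mean(0).round(4) if len(q) else 0)
# knob extent just below its top face, front edge from wrist view
m=(np.hypot(P[...,0]-x,P[...,1]-y)<.03)&am&(P[...,2]>e[2]+.03)&(P[...,2]<e[2]+.075)
q=P[m]; print(len(q),q.min(0).round(4),q.max(0).round(4)); print(np.histogram(q[:,2]-e[2],10))
cv2.imwrite("pics/v6.png",np.hstack([cv2.resize(cv2.imread("pics/s6.png")[90:250,270:430],(400,400)),cv2.resize(im[130:340,175:385],(400,400))[:,:,::-1]]))
```

```text
0.0381783090907491 [0.59948775 0.18688829 0.21878637] 26.525
w 7476 [0.5796 0.1652 0.2738] [0.6189 0.2055 0.2861] [0.5972 0.186  0.2793]
t 3 [0.5837 0.1633 0.2746] [0.5862 0.1787 0.2784] [0.5845 0.1729 0.2771]
s 296 [0.5798 0.1578 0.274 ] [0.6192 0.2156 0.2864] [0.6033 0.1857 0.2804]
8884 [0.5795 0.1649 0.2566] [0.6189 0.2062 0.2926]
(array([ 123,  306,  329,  341,  364,  659, 6749,    2,    6,    5]), array([0.03779623, 0.04140157, 0.04500692, 0.04861226, 0.05221761,
       0.05582295, 0.0594283 , 0.06303364, 0.06663899, 0.07024433,
       0.07384967]))
```

View pics/v6.png

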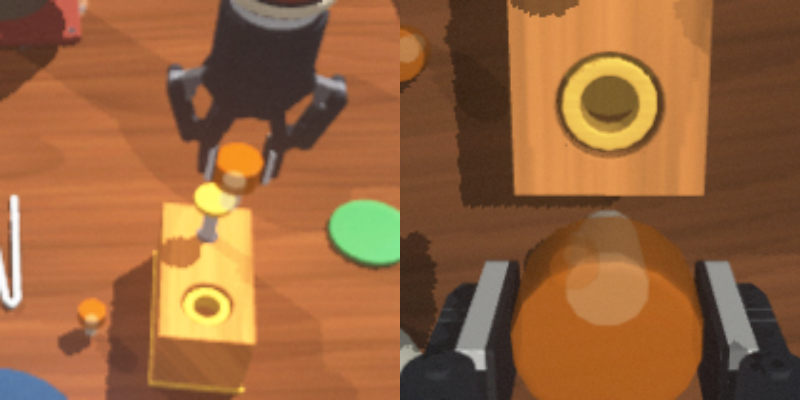

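Run:
```python
from h import *
move_l([.600,.187,.25],feed=.2)
move_l([.605,-.165,.25],feed=.25); hold(.3)
c=get_calibration("wrist"); im,d=snap("wrist","w7"); P=cloud("wrist",d,c); e=observe()['eef_pos']; print(e,observe()['time_s'],observe()['opening'])
print(circ(P,(.533,-.1555),.035,.146,.156))
m=((np.hypot(P[...,0]-.533,P[...,1]+.1555)<.03)&(P[...,2]>.144)&(P[...,2]<.157)).astype(np.uint8)
ct=max(cv2.findContours(m,0,2)[0],key=cv2.contourArea); el=cv2.fitEllipse(cv2.convexHull(ct)); print(el, onplane("wrist",el[0],.150,c).round(4))
cv2.imwrite("pics/v7.png",im[:,:,::-1])
```

```text
[ 0.60509151 -0.16449496  0.25006941] 28.8833 0.03865253734170146
(1421, array([ 0.5313, -0.1566,  0.1493]), (0.5316, -0.1563, 0.0225), array([0.1467, 0.151 ]))
((281.98455810546875, 97.3235092163086), (60.51752853393555, 62.22930145263672), 160.81373596191406) [ 0.5313 -0.1563  0.15  ]
```

View pics/v7.png

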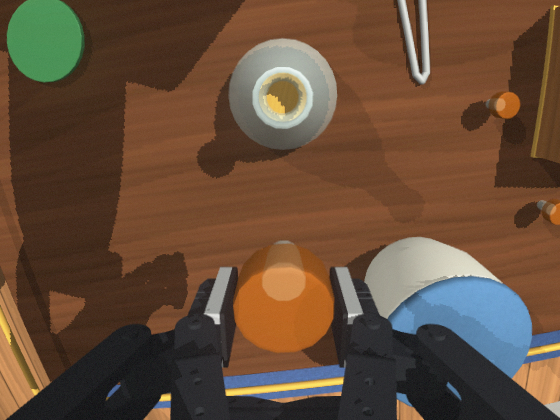

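Image: the decanter mouth is at (282,97) and the stopper hangs upright in the jaws at (284,290). The rim centre is (0.5315,-0.156) and agrees with the earlier views. Now I insert it.

Run:
```python
from h import *
x,y=.5318,-.1553
move_l([x,y,.25],feed=.2); move_l([x,y,.16],feed=.12); hold(.1)
hit=move_l([x,y,.109],feed=.03,max_force=5); o=observe(); print(hit,o['eef_pos'],o['ft_force'],o['time_s'],o['opening'])
P=cloud("scene",snap("scene","s8")[1]); print(circ(P,(.5318,-.156),.021,.150,.19))
```

```text
True [ 0.53172154 -0.15528726  0.11236028] [-0.71902605 -0.56918697  4.28827015] 31.8333 0.038458293066304036
(265, array([ 0.5376, -0.1575,  0.1693]), (0.5318, -0.1563, 0.0208), array([0.1525, 0.1763]))
```

Run:
```python
from h import *
x,y=.5318,-.1553
gripper_to(.065); hold(.1)
move_l([x,y,.25],feed=.15)
print(observe()['time_s'])
P=cloud("scene",snap("scene","s9")[1]); print("knob s",circ(P,(.5318,-.156),.03,.168,.182))
P=cloud("top",snap("top","t9")[1]); print("knob t",circ(P,(.5318,-.156),.03,.168,.182))
gripper_to(0.0)
movep([.516,.199,.25],DOWN(-.138)); move_l([.516,.199,.112],feed=.12); hold(.15)
f0=observe()['ft_force'][2]; print("f0",f0,observe()['time_s'])
hit=move_l([.516,.199,.0735],feed=.025,max_force=9.5); o=observe(); print(hit,o['eef_pos'],o['ft_force'],o['time_s'])
a=cv2.imread("pics/s9.png")[130:250,150:270]
cv2.imwrite("pics/v9.png",cv2.resize(a,(400,400)))
```

```text
33.4333
knob s (186, array([ 0.5332, -0.156 ,  0.1739]), (0.5313, -0.1568, 0.0205), array([0.1704, 0.1758]))
knob t (9, array([ 0.5205, -0.1422,  0.1737]), (0.5197, -0.1425, 0.0041), array([0.1708, 0.1761]))
f0 0.14992814892254863 36.95
False [0.51606401 0.19902138 0.07372432] [-2.93169954 -0.53322137  5.52419528] 38.6417
```

View pics/v9.png

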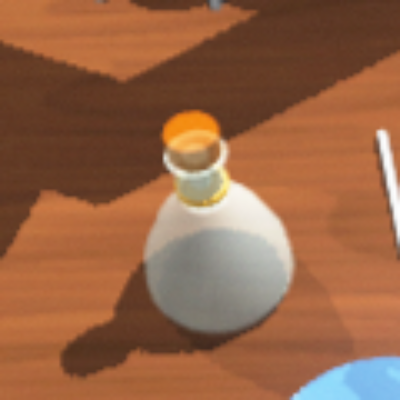

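The stopper sits upright on the rim (knob top z≈0.174, decanter upright), and its crop position is (190,135). Now I finish the pad press.

Run:
```python
from h import *
x,y=0.516,0.199; z=0.0735
for i in range(30):
    z-=0.0005 if z>.0697 else .0003; move_l([x,y,z],feed=0.01)
    if i>5: hold(.06)
    f=np.mean([ (observe()['ft_force'][2],hold(.01))[0] for _ in range(3)])
    if f>9: print(round(z,4),observe()['eef_pos'][2].round(4),f.round(1))
    if f>16.4 or z<.066: break
move_l([x,y,.15],feed=.08); hold(.2)
P=cloud("wrist",snap("wrist","w10")[1]); print("pad",circ(P,(.516,.199),.028,.10,.150))
move_l([x,y,.25],feed=.2); hold(.3)
P=cloud("scene",snap("scene","s10")[1]); print("pad s",circ(P,(.516,.199),.028,.10,.150)); print("knob s",circ(P,(.5318,-.156),.03,.168,.182))
print(observe()['time_s'],observe()['ft_force'])
cv2.imwrite("pics/v10.png",cv2.resize(cv2.imread("pics/s10.png")[120:280,140:420],(800,457)))
```

```text
0.0705 0.0714 10.7
0.07 0.0711 11.0
0.0695 0.0708 13.5
0.0692 0.0707 14.5
0.0689 0.0705 15.5
0.0686 0.0704 16.6
pad (3301, array([0.5129, 0.1991, 0.1218]), (0.5141, 0.1989, 0.0201), array([0.1205, 0.123 ]))
pad s (177, array([0.5154, 0.1971, 0.1221]), (0.5132, 0.1979, 0.0206), array([0.1178, 0.1249]))
knob s (189, array([ 0.5334, -0.1561,  0.1738]), (0.531, -0.1567, 0.0207), array([0.1703, 0.1762]))
44.375 [ 0.2298922   0.31884362 -1.21332309]
```

View pics/v10.png

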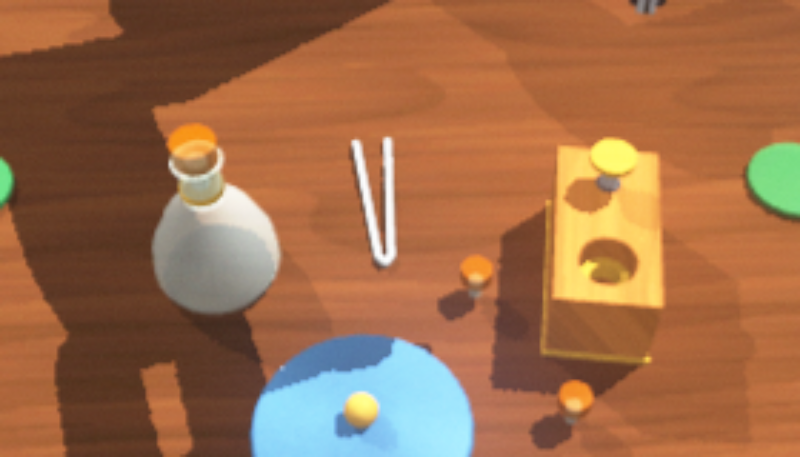

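The pad (613,157) is locked down at 0.122 and the well (607,262) is empty. The stopper (193,140) is seated, and the gripper is clear of everything.

```bash
python3 -c "
from h import *
job_done(); print(observe()['time_s'])"
```

```text
the job is handed in; nothing more can be done
the job is handed in; nothing more can be done
```

I released the lift, seated the large stopper in the decanter and locked the empty pad down again. I handed the job in at about 44 s on the robot clock; it reports no verdict.

- **Presses:** Both peaked at about 16.6 N on the wrist sensor, against the 25 N limit.
- **Stopper:** The knob top is at z≈0.174 m, as expected when fully home, and the knob is within about 1 mm of the rim centre. It looks upright in the last picture, but I did not measure its tilt.
- **Pad:** Its top reads 0.122 m, the same as at the start (nominal 0.121 m), and the cup is sunk and empty.
- **Decanter and the rest:** The decanter stands upright. I never went near the bucket, tongs or coasters, and they look unmoved.

**Disagreements:**
- The real fingertips were about 40–45 mm short of the reported TCP. My first press therefore stopped above the pad, and I worked from felt contact after that.
- The top view gave only 9 depth points on the seated knob, too few to use, so the seating check rests on the scene camera and the contact height.

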